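# Staggered tray display for the candle counter

### The job

Build the staggered tray display: set the walnut-brown tray on top of the black base tray, in line with it but shifted by a quarter of its length towards the base's brass-capped end, so that the little candle in the other end stays in view. Then set the white tray on the walnut one, shifted back the other way so that it sits squarely above the base tray. Leave the grey tray where it is.

Things in the scene. Friction and masses are not known exactly. Their poses are not given: they have to be found in the camera images.
- base: black open tray 160 x 60 x 44 mm (walls 6) fixed on an immovable wooden plinth 180 x 80 x 12 mm; rim 56 mm above the table. One end is capped in brass; a fixed cream candle, 28 mm wide, below the rim, is at the other. Origin: centre of the plinth's underside; x along the length to the brass end, z up. A tray on its rim has its middle 78 mm above the table, one on top of that 122 mm
- walnut_mid (a point): walnut-brown wooden tray, an open-topped box 160 mm long, 60 wide, 44 high, walls and floor 6 thick, about 0.2 kg, loose on the table, mouth up. Point: its centre, 22 mm above its underside; x along its length, y across, z up; both ends alike. It can be gripped from above across its 60 mm width at mid-length
- white_mid (a point): white painted tray, an open-topped box 160 mm long, 60 wide, 44 high, walls and floor 6 thick, about 0.2 kg, loose on the table, mouth up. Point: its centre, 22 mm above its underside; x along its length, y across, z up; both ends alike. It can be gripped from above across its 60 mm width at mid-length
- grey_mid (a point): grey painted tray, an open-topped box 160 mm long, 60 wide, 44 high, walls and floor 6 thick, about 0.2 kg, loose on the table, mouth up; a spare that is not needed. Point: its centre, 22 mm above its underside; x along its length, y across, z up; both ends alike.
There are look-alikes about, which are no part of the job. Leave any green, pink or purple look-alike of the base alone.

How it is judged:
On the way:
1. the walnut tray lies on the base's rim, shifted towards the brass end, let go (x of walnut_mid in the frame of base between 0.024 and 0.056 m and y of walnut_mid in the frame of base between -0.015 and 0.015 m and z of walnut_mid in the frame of base between 0.072 and 0.084 m and angle between the x axis of walnut_mid and the x axis of base, either way round below 0.18 rad and angle between walnut_mid's own z axis and vertical below 0.1 rad and contact force between the fingers and walnut below 0.5 N), for 0.2 s.
At the end, for the whole second after the job is handed in: Walnut tray level on the base rim, 40 (+-16) mm towards the brass end; white tray level on it, within 16 mm of the base middle lengthwise and 22 mm or more from the walnut's; both within 15 mm across, parallel within 10 degrees, at rest; grey tray moved under 30 mm (x of walnut_mid in the frame of base between 0.024 and 0.056 m and y of walnut_mid in the frame of base between -0.015 and 0.015 m and z of walnut_mid in the frame of base between 0.072 and 0.084 m and angle between the x axis of each of walnut_mid, white_mid and the x axis of base, either way round below 0.18 rad and angle between each of walnut_mid, white_mid's own z axis and vertical below 0.1 rad and x of white_mid in the frame of base between -0.016 and 0.016 m and y of white_mid in the frame of base between -0.015 and 0.015 m and z of white_mid in the frame of base between 0.116 and 0.128 m and horizontal distance between white_mid and walnut_mid above 0.022 m and linear speed of each of walnut, white below 0.02 m/s); the robot touches nothing.
It fails at once if the grey tray is moved by more than 30 mm (distance of grey_mid from where it was at the start of the episode above 0.03 m).
It also fails if it takes over 70 s, if anything falls off the work surface, if the arm or the gripper's body presses on something with over 40 N, if the wrist force passes 120 N, or if a joint passes its speed limit or range.

### The arm

A 6-joint arm with a two-finger parallel gripper is mounted at the origin on the work surface. World frame = base frame: x ahead of the robot, y to its left, z up, the work surface at z = 0. Lengths are in m, angles in rad, forces in N, time in s.
With the tool pointing down it reaches from about 0.375 to 0.925 m from the base axis. Payload 5.7 kg.
Tool frame: the origin (TCP) lies on the centre line of the jaws, within the pads' length; the fingertips stand 17 mm ahead of it and the grasp point (between the pads) lies 2 mm behind it (robot.tip_extent is the distance from the TCP to the fingertips, in m); z points along the fingers, y is the line along which they close (so a half turn about z gives the same grasp; the last joint's range is limited). The gripper opens to 88 mm and grips with 3 to 60 N. Pads are 20 mm wide; open, the fingers measure 115 mm over their backs; the gripper's body (75 mm by 178 mm) begins 61 mm behind the grasp point.
Start: joints at [-1.332, 0.359, 1.51, -0, 1.272, -0.115], TCP at [0.208, -0.563, 0.212] pointing down, gripper open.
Joint ranges: [-2.97, 2.97], [-1.01, 2.36], [0.21, 2.38], [-0.96, 4.11], [0.2, 2.71], [-2.98, 2.98]. Speed limits (rad/s): [2.39, 2.39, 3.14, 3.14, 3.14, 3.14].

### API

Orientations are given as [roll, pitch, yaw] about the fixed x, y, z axes, in that order (R = Rz(yaw) Ry(pitch) Rx(roll)).
In Python, from bench import robot, hand, solver, eyes, models gives the robot as it stands. The module is installed in compiled form; this text tells all that it offers. Calls block until the motion is done:
- robot.reach(position, orientation): joint-space move of the TCP to a pose.
- robot.servo_line(position, attitude=None, feed=0.15): straight line of the TCP; attitude=None keeps the orientation; feed is the mean speed in m/s.
- robot.goto_joints(angles): joint-space move.
- hand.set_gripper(opening, grasp_force=None): finger opening in m; grasp_force is the grip in N (None keeps the last); returns when the fingers have stopped.
- robot.wait(seconds).
- solver.solve_ik(position, orientation): joint angles nearest the present ones, or None.
- eyes.get_image(name): name is "side" or "top"; returns a dict with "color" (420x560x3 uint8, red, green, blue), "mtx" (3x3 intrinsics, pixels), "extrinsics" (4x4, takes a point from camera to world coordinates). Camera axes: x right, y down, z forward; pixel columns grow to the right and rows downward; lengths in m; the calibration is good to about 2 mm. A picture is of the moment at which its call begins. There is no depth.
A pose or a line that the arm cannot do raises robot.Unreachable and nothing moves.
- robot.job_done(): hands the job in; it is judged then, once.
Trained networks look in a picture, given as the dict that the camera call returned (one of the last four; its "shot" number tells which), for a name from the list of things; names that differ only in an ending like _2 or _b are one class to them, and where a whole thing is asked for, a point or a joint stands for the part that bears it (a point fixed in the world has none). Each returns a list of dicts, best first, with "p" (0 to 1); they miss things now and then, are a little off and sometimes report something else, mostly with a low value. They report only what shows in the picture. A call takes as long as a camera call. They do not tell look-alikes from the thing itself.
- models.outline_of(picture, target): "pixels" (420x560 bool, what is visible of it) and "position" ([column, row] in pixels, amid what is visible of it).
Readings, each from a call of its own:
- robot.read_time(): time.
- robot.read_qpos(): joint angles.
- robot.read_joint_velocities(): joint speeds.
- robot.read_effort(): joint torques, N m.
- robot.read_tool_pos(): TCP position.
- robot.read_eef_rot(): TCP orientation.
- robot.read_wrist_force(): force on the tool from outside, world axes, zero at the start.
- robot.read_moment(): the same for the moment, N m.
- robot.read_gripper_width(): finger opening in m.
- robot.read_grip_force(): force on a finger pad.
Only numpy, scipy, OpenCV 4.12 (cv2) and the standard library are available. Lean on these libraries where they do the work, as an engineer would, in place of code of your own. Each camera call takes 0.05 s, during which the arm holds its last target. There are 200 camera calls.

## Working session

There is one attempt and no reset: what is moved stays moved. The work goes in short steps, each a Python script; the robot and the scene stay as the last script left them, time stands still between calls to the robot, and variables do not carry over. Pictures are saved under pics/ and viewed, at most 10 in all, crops included, and the job is handed in when it is done.

```bash
mkdir -p pics
python3 - <<'E'
from bench import robot, hand, solver, eyes, models
import cv2,numpy as np
for n in("top","side"):
    p=eyes.get_image(n);cv2.imwrite(f"pics/{n}0.png",p["color"][:,:,::-1])
    print(n,p["mtx"].round(1).tolist(),p["extrinsics"].round(3).tolist())
    for t in("base","walnut_mid","white_mid","grey_mid"):
        print(t,[(round(d["p"],2),np.round(d["position"]).tolist(),int(d["pixels"].sum())) for d in models.outline_of(p,t)])
print(robot.read_time())
E
```

```text
top [[406.2, 0.0, 278.5], [0.0, 406.2, 201.9], [0.0, 0.0, 1.0]] [[0.022, -0.994, 0.111, 0.346], [-1.0, -0.023, -0.008, -0.025], [0.011, -0.111, -0.994, 1.014], [0.0, 0.0, 0.0, 1.0]]
base [(0.88, [432.0, 279.0], 2725), (0.86, [275.0, 164.0], 2286), (0.81, [140.0, 287.0], 2741), (0.72, [336.0, 261.0], 2425), (0.31, [158.0, 199.0], 1866)]
walnut_mid [(0.57, [155.0, 124.0], 1975)]
white_mid [(0.7, [159.0, 198.0], 1950)]
grey_mid [(0.61, [396.0, 186.0], 1869)]
side [[529.9, 0.0, 282.5], [0.0, 529.9, 204.2], [0.0, 0.0, 1.0]] [[-0.828, -0.364, 0.427, -0.162], [-0.561, 0.566, -0.605, 0.818], [-0.022, -0.74, -0.672, 1.01], [0.0, 0.0, 0.0, 1.0]]
base [(0.93, [244.0, 203.0], 1647), (0.73, [408.0, 169.0], 670), (0.73, [272.0, 338.0], 3139), (0.67, [329.0, 190.0], 68)]
walnut_mid [(0.72, [148.0, 258.0], 1953)]
white_mid [(0.92, [206.0, 284.0], 1935)]
grey_mid [(0.88, [318.0, 154.0], 1070), (0.42, [149.0, 260.0], 2023)]
0.5
```

View pics/top0.png

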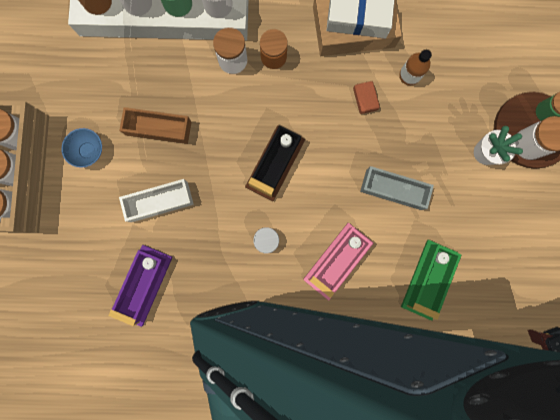

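View pics/side0.png

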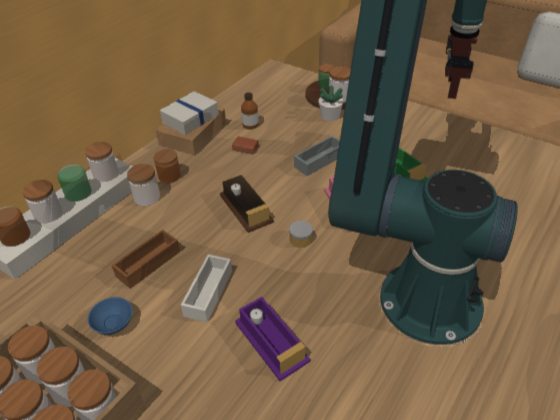

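The top view shows the black base at (275,164), with brass at (261,187) and the candle at (286,141). Walnut is at (155,125), white at (158,199) and grey at (396,187). All four are clear in the side view too. I'll fit poses by matching silhouettes in both views.

```bash
cat > vis.py <<'E'
from bench import robot, hand, solver, eyes, models
import cv2,numpy as np
from scipy.optimize import minimize
def proj(p,X):
    E=np.linalg.inv(p["extrinsics"]);c=X@E[:3,:3].T+E[:3,3];u=c@np.asarray(p["mtx"]).T
    return u[:,:2]/u[:,2:]
def ray(p,uv,z):
    E=np.asarray(p["extrinsics"]);d=E[:3,:3]@np.linalg.solve(p["mtx"],[*uv,1]);o=E[:3,3]
    return (o+d*(z-o[2])/d[2])[:2]
def box(q,l,w,z0,z1):
    c,s=np.cos(q[2]),np.sin(q[2])
    return np.array([[q[0]+c*a-s*b,q[1]+s*a+c*b,z] for a in(-l/2,l/2) for b in(-w/2,w/2) for z in(z0,z1)])
def render(p,q,boxes):
    m=np.zeros((840,1120),np.uint8)
    for b in boxes:
        h=cv2.convexHull(((proj(p,box(q,*b))*2+.5)*16).astype(np.float32))
        cv2.fillConvexPoly(m,h.round().astype(np.int32),255,shift=4)
    return cv2.resize(m,(560,420),interpolation=cv2.INTER_AREA)/255.
def fit(views,q0,boxes):  # views: [(pic,mask)]
    def cost(q):
        c=0
        for p,m in views:
            r=render(p,q,boxes);c+=1-np.minimum(r,m).sum()/np.maximum(r,m).sum()
        return c/len(views)
    best=min((minimize(cost,[q0[0],q0[1],q0[2]+d],method="Nelder-Mead",options=dict(initial_simplex=[[q0[0],q0[1],q0[2]+d],[q0[0]+.015,q0[1],q0[2]+d],[q0[0],q0[1]+.015,q0[2]+d],[q0[0],q0[1],q0[2]+d+.15]],xatol=1e-4,fatol=1e-5)) for d in(-.15,.15)),key=lambda r:r.fun)
    return best.x,best.fun
def find(p,t,near):
    L=models.outline_of(p,t);d=min(L,key=lambda d:np.hypot(*(np.array(d["position"])-near)))
    return d["pixels"].astype(float),d["position"]
def axis_yaw(p,a,b,z):  # yaw of a->b
    d=ray(p,b,z)-ray(p,a,z);return np.arctan2(d[1],d[0])
E
python3 - <<'E'
from vis import *
T=eyes.get_image("top");S=eyes.get_image("side")
tray=[(.16,.06,0,.044)];base=[(.18,.08,0,.012),(.16,.06,.012,.056)]
for t,ut,us,a,b,bx in(("base",(275,164),(244,203),(286,141),(261,187),base),
  ("walnut_mid",(155,124),(148,258),(124,120),(188,130),tray),("white_mid",(159,198),(206,284),(124,207),(190,190),tray),("grey_mid",(396,186),(318,154),(365,178),(430,195),tray)):
    mt,ct=find(T,t,ut);ms,cs=find(S,t,us);y=axis_yaw(T,a,b,.04)
    for nm,v in(("both",[(T,mt),(S,ms)]),("top",[(T,mt)]),("side",[(S,ms)])):
        q,f=fit(v,[*ray(T,ct,.022),y],bx);print(t,nm,q.round(4),round(f,3))
    if t=="base":
        for v,m in((T,mt),(S,ms)):print("hole",m.sum(),render(v,q,bx).sum())
E
```

```text
base both [ 0.5593 -0.0214  2.6797] 0.039
base top [ 0.5593 -0.0224  2.6888] 0.027
base side [ 0.5586 -0.0197  2.6848] 0.035
hole 2337.0 2350.3450980392154
hole 1775.0 1781.8117647058823
walnut_mid both [ 0.6423  0.2797 -1.6795] 0.056
walnut_mid top [ 0.6425  0.2785 -1.6812] 0.033
walnut_mid side [ 0.6405  0.2818 -1.6714] 0.07
white_mid both [ 0.4537  0.2652 -1.2718] 0.056
white_mid top [ 0.4538  0.2649 -1.2704] 0.045
white_mid side [ 0.4541  0.2657 -1.2399] 0.067
grey_mid both [ 0.4987 -0.3199 -1.8394] 0.089
grey_mid top [ 0.4982 -0.3226 -1.8441] 0.031
grey_mid side [ 0.4982 -0.3154 -1.8126] 0.107
```

```bash
cat > mv.py <<'E'
from vis import *
B=np.array([.5593,-.0214,2.684])
def wrap(y):
    q=robot.read_qpos
    return y
def down(x,y,z,yaw):
    # of the two equivalent yaws take the one with last joint nearest mid-range
    c=[(abs(j[5]),w) for w in(yaw,yaw+np.pi) for w in[(w+np.pi)%(2*np.pi)-np.pi] for j in[solver.solve_ik([x,y,z],[np.pi,0,w])] if j is not None]
    return [np.pi,0,min(c)[1]]
def pick(q,g=.030):
    o=down(q[0],q[1],.15,q[2]);hand.set_gripper(.088)
    robot.reach([q[0],q[1],.15],o);robot.servo_line([q[0],q[1],g],feed=.1)
    hand.set_gripper(0.03,30);print("grip",robot.read_gripper_width(),robot.read_grip_force())
    robot.servo_line([q[0],q[1],.24],feed=.12);print("lifted",robot.read_gripper_width(),robot.read_grip_force())
def place(x,y,yaw,z,g=.030):
    o=down(x,y,.24,yaw);robot.reach([x,y,.24],o)
    robot.servo_line([x,y,z+g+.02],feed=.12);robot.servo_line([x,y,z+g+.001],feed=.03)
    print("down",robot.read_wrist_force().round(1) if hasattr(robot.read_wrist_force(),'round') else robot.read_wrist_force())
    hand.set_gripper(.088);robot.servo_line([x,y,.28],feed=.1)
E
sed -i '/^def wrap/,/return y/d' mv.py
python3 - <<'E'
from mv import *
pick([.6423,.2790,-1.680])
t=B[:2]+.04*np.array([np.cos(B[2]),np.sin(B[2])])
place(*t,B[2],.056)
robot.reach([.454,.265,.2],down(.454,.265,.2,-1.27))
T=eyes.get_image("top");S=eyes.get_image("side")
cv2.imwrite("pics/t1.png",T["color"][:,:,::-1]);cv2.imwrite("pics/s1.png",S["color"][:,:,::-1])
for n,p in(("top",T),("side",S)):
    for d in models.outline_of(p,"walnut_mid"):
        q,f=fit([(p,d["pixels"].astype(float))],[*t,B[2]],[(.16,.06,.056,.1)]);print(n,d["p"],d["position"],q,f)
print(t,robot.read_time())
E
```

```text
grip 0.05960868445953681 29.992684721946716
lifted 0.059499433082496896 29.9935582280159
down [ 0.8 -0.4 -2.1]
top 0.81 [269.5, 170.9] [ 0.5235715  -0.0045225   2.67531778] 0.040672991040688666
side 0.7 [253.3, 194.9] [ 5.20946382e-01 -1.66709593e-03  2.64463586e+00] 0.0813135786563598
[ 0.52341525 -0.00372841] 16.0167
```

Walnut sits on target, within about 2 mm. Next is the white tray.

Run:
```python
from mv import *
pick([.4537,.2651,-1.268])
place(B[0],B[1],B[2],.1)
robot.reach([.45,.30,.28],down(.45,.30,.28,-1.27))
T=eyes.get_image("top");S=eyes.get_image("side")
cv2.imwrite("pics/c2.png",np.hstack([T["color"][60:360,100:480],S["color"][60:360,100:480]])[:,:,::-1])
for n,p in(("top",T),("side",S)):
    for d in models.outline_of(p,"white_mid"):
        q,f=fit([(p,d["pixels"].astype(float))],B,[(.16,.06,.1,.144)]);print(n,d["p"],d["position"],q,f)
print(robot.read_time(),robot.read_wrist_force())
```

```text
grip 0.059705176096603134 29.999761283397675
lifted 0.059421472200807256 29.999021887779236
down [ 0.1 -0.4 -1.9]
top 0.59 [277.9, 150.6] [ 0.55803287 -0.02171691  2.67944628] 0.03408046358031214
side 0.87 [244.3, 173.7] [ 0.55717797 -0.01781956  2.66946556] 0.0459997686561342
27.05 [ 0.36694037 -0.54576577 -0.1702016 ]
```

View pics/c2.png

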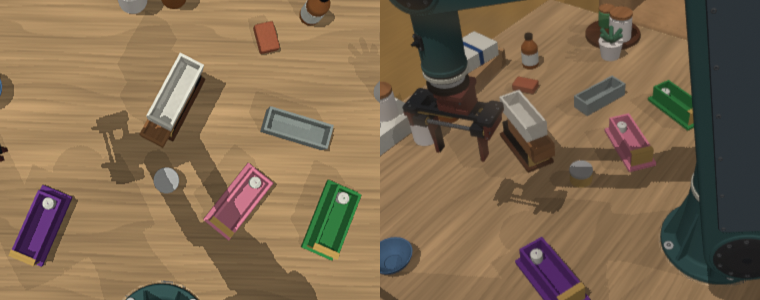

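The white tray, crop (175,95), sits squarely above the base. Walnut shows at the brass end (155,133), grey hasn't moved, and the gripper is clear.

```bash
python3 -c "
from bench import robot
print(robot.job_done())"
```

```text
the job is handed in; nothing more can be done
None
```

The staggered tray display is built and handed in at about 27 s: in the last camera check the walnut tray was about 40 mm towards the brass end, the white tray was within about 4 mm of square above the base, and the grey tray had not moved; the hand-in call returned no verdict.

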